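# Put the carving gouges back into their tray lanes

### The job

Put the four carving gouges away in the shallow wooden tray: lay each one flat in the lane whose painted patch matches its handle colour, lengthwise, with its blade at the patch end. Set them down rather than dropping them, and leave the look-alike screwdriver (yellow handle) and dusting brush (red handle) where they lie.

Things in the scene. Friction and masses are not known exactly. Their poses are not given: they have to be found in the camera images.
- gouge_red: Carving gouge lying on a 3 mm green mat, blade roughly away from robot. All-red handle 80 long, 22 wide, 24 high; brass collar 8 long; flat steel blade flaring to 18 wide; 70 g, balanced about 15 mm ahead of the handle's middle. Origin: middle of the handle on its axis, 12 mm above what it lies on; +x along the tool to the blade (handle x -40 to +40, tip +95 mm), z up.
- gouge_yellow: Carving gouge lying on a 3 mm green mat, blade roughly away from robot. All-yellow handle 80 long, 22 wide, 24 high; brass collar 8 long; flat steel blade flaring to 18 wide; 70 g, balanced about 15 mm ahead of the handle's middle. Origin: middle of the handle on its axis, 12 mm above what it lies on; +x along the tool to the blade (handle x -40 to +40, tip +95 mm), z up.
- gouge_blue: Carving gouge lying on a 3 mm green mat, blade roughly away from robot. All-blue handle 80 long, 22 wide, 24 high; brass collar 8 long; flat steel blade flaring to 18 wide; 70 g, balanced about 15 mm ahead of the handle's middle. Origin: middle of the handle on its axis, 12 mm above what it lies on; +x along the tool to the blade (handle x -40 to +40, tip +95 mm), z up.
- gouge_black: Carving gouge lying on a 3 mm green mat, blade roughly away from robot. All-black handle 80 long, 22 wide, 24 high; brass collar 8 long; flat steel blade flaring to 18 wide; 70 g, balanced about 15 mm ahead of the handle's middle. Origin: middle of the handle on its axis, 12 mm above what it lies on; +x along the tool to the blade (handle x -40 to +40, tip +95 mm), z up.
- lane_red: Lane with the red patch, one of four side by side (62 mm apart) in a fixed wooden tray 177 x 254 mm. Inside 165 long (x), 56 wide (y); all walls 6 thick, 8 mm above the lane floor. Origin: centre of the lane floor, 5 mm above the table; +x along the lane to the end with the red patch (45 x 50 mm, x +34 to +80, 1 mm or less proud, look only); z up. Lane x axes are parallel.
- lane_yellow: Lane with the yellow patch, one of four side by side (62 mm apart) in a fixed wooden tray 177 x 254 mm. Inside 165 long (x), 56 wide (y); all walls 6 thick, 8 mm above the lane floor. Origin: centre of the lane floor, 5 mm above the table; +x along the lane to the end with the yellow patch (45 x 50 mm, x +34 to +80, 1 mm or less proud, look only); z up. Lane x axes are parallel.
- lane_blue: Lane with the blue patch, one of four side by side (62 mm apart) in a fixed wooden tray 177 x 254 mm. Inside 165 long (x), 56 wide (y); all walls 6 thick, 8 mm above the lane floor. Origin: centre of the lane floor, 5 mm above the table; +x along the lane to the end with the blue patch (45 x 50 mm, x +34 to +80, 1 mm or less proud, look only); z up. Lane x axes are parallel.
- lane_black: Lane with the black patch, one of four side by side (62 mm apart) in a fixed wooden tray 177 x 254 mm. Inside 165 long (x), 56 wide (y); all walls 6 thick, 8 mm above the lane floor. Origin: centre of the lane floor, 5 mm above the table; +x along the lane to the end with the black patch (45 x 50 mm, x +34 to +80, 1 mm or less proud, look only); z up. Lane x axes are parallel.
- screwdriver: Stubby screwdriver, the gouges' look-alike: yellow handle of the same size (80 x 22 x 24 mm) with a black end cap, thin round dark shaft (6 mm thick, 55 mm long), no brass collar. It lies among the gouges on the mat and does not belong in the tray. Origin: middle of the handle, on its axis, 12 mm above the mat; +x along the tool to its head.
- brush: Dusting brush, the gouges' look-alike: red handle of the same size (80 x 22 x 24 mm) with a pale wooden end cap, aluminium band 30 mm wide, pale flat bristle block; 132 mm overall. It lies among the gouges on the mat and does not belong in the tray. Origin: middle of the handle, on its axis, 12 mm above the mat; +x along the tool to its head.
Not all that is in view belongs to the job. Of the things that look like the gouge_blue, the middle-sized one is meant.

How it is judged:
At the end, for the whole second after the job is handed in: Each gouge lies in its own colour's lane, released and at rest: handle axis under 17 mm above the lane floor, handle middle within 20 mm of the centre line and 3 to 52 mm behind the lane centre (blade at patch), within 0.35 rad of the lane; screwdriver and brush within 30 mm of their start (x of gouge_red in the frame of lane_red between -0.052 and -0.003 m and y of gouge_red in the frame of lane_red between -0.02 and 0.02 m and z of gouge_red in the frame of lane_red below 0.017 m and angle between the x axis of gouge_red and the x axis of lane_red, either way round below 0.35 rad and linear speed of each of gouge_red, gouge_yellow, gouge_blue, gouge_black, screwdriver, brush below 0.02 m/s and angular speed of each of gouge_red, gouge_yellow, gouge_blue, gouge_black below 0.2 rad/s and x of gouge_yellow in the frame of lane_yellow between -0.052 and -0.003 m and y of gouge_yellow in the frame of lane_yellow between -0.02 and 0.02 m and z of gouge_yellow in the frame of lane_yellow below 0.017 m and angle between the x axis of gouge_yellow and the x axis of lane_yellow, either way round below 0.35 rad and x of gouge_blue in the frame of lane_blue between -0.052 and -0.003 m and y of gouge_blue in the frame of lane_blue between -0.02 and 0.02 m and z of gouge_blue in the frame of lane_blue below 0.017 m and angle between the x axis of gouge_blue and the x axis of lane_blue, either way round below 0.35 rad and x of gouge_black in the frame of lane_black between -0.052 and -0.003 m and y of gouge_black in the frame of lane_black between -0.02 and 0.02 m and z of gouge_black in the frame of lane_black below 0.017 m and angle between the x axis of gouge_black and the x axis of lane_black, either way round below 0.35 rad and distance of each of screwdriver, brush from where it was at the start of the episode below 0.03 m); the robot touches nothing.
It fails at once if a gouge is let go in the air (more than about 45 mm up) ((height (world z) of gouge_red above 0.06 m and contact force between gouge_red and the fingers below 0.05 N) or (height (world z) of gouge_yellow above 0.06 m and contact force between gouge_yellow and the fingers below 0.05 N) or (height (world z) of gouge_blue above 0.06 m and contact force between gouge_blue and the fingers below 0.05 N) or (height (world z) of gouge_black above 0.06 m and contact force between gouge_black and the fingers below 0.05 N)).
It fails at once if the screwdriver is shifted by more than 30 mm (distance of screwdriver from where it was at the start of the episode above 0.03 m).
It fails at once if the brush is shifted by more than 30 mm (distance of brush from where it was at the start of the episode above 0.03 m).
It also fails if it takes over 112 s, if anything falls off the work surface, if the arm or the gripper's body presses on something with over 40 N, if the wrist force passes 120 N, or if a joint passes its speed limit or range.

### The arm

A 6-joint arm with a two-finger parallel gripper is mounted at the origin on the work surface. World frame = base frame: x ahead of the robot, y to its left, z up, the work surface at z = 0. Lengths are in m, angles in rad, forces in N, time in s.
With the tool pointing down it reaches from about 0.35 to 0.775 m from the base axis. Payload 7.3 kg.
Tool frame: the origin (TCP) lies at the very end of the fingers, on their centre line; the grasp point (between the pads) lies 19 mm behind it; z points along the fingers, y is the line along which they close (so a half turn about z gives the same grasp; the last joint's range is limited). The gripper opens to 92 mm and grips with 3 to 60 N. Pads are 19 mm wide; open, the fingers measure 130 mm over their backs; the gripper's body (75 mm by 190 mm) begins 47 mm behind the grasp point.
Start: joints at [-1.332, 0.342, 1.524, -0, 1.275, -0.146], TCP at [0.197, -0.487, 0.227] pointing down, gripper open.
Joint ranges: [-2.53, 2.53], [-0.77, 2.02], [0.04, 2.7], [-1, 4.14], [0.28, 2.66], [-3.11, 3.11]. Speed limits (rad/s): [2.57, 2.57, 3.14, 3.14, 3.14, 3.14].

### API

Orientations are given as [roll, pitch, yaw] about the fixed x, y, z axes, in that order (R = Rz(yaw) Ry(pitch) Rx(roll)).
In Python, from cell import robot gives the robot as it stands.
- The arm moves only by the tool apply_moves, never from a script. Its argument "motion" is text: rows parted by semicolons, each of 7 numbers parted by spaces: the opening in per cent of the stroke, from 0 (shut) to 100 (fully open), then the shift along the tool's x, y, z in cm, then the turn, a rotation vector about the tool's x, y, z in rad. A call has 1 to 20 rows; each row shifts and turns the commanded pose from where the row before left it, along the tool's axes as they then stand; what a row does not reach is not made up. A row lasts 1/8 s, in which the tool goes at most 62.5 mm and 10.7 degrees, less where a joint would pass 70% of its speed; a pose out of reach is approached as far as the arm can. A call with a gripper value outside its range is refused whole. The fingers move at their own pace and stop on an object; "force" is the grip in N (left out, the last holds). Time passes only in rows, so rows that do not move let the fingers close. It gives the time, the measured TCP pose, the force, the opening and the grip force at its end, in the units of the state.
- robot.observe(): the state, without advancing time (a new reading comes with each control period).
- robot.read_camera(name): name is "scene" or "side" or "wrist"; returns a dict with "img" (384x512x3 uint8, red, green, blue), "fovy" (degrees; the focal length in pixels is half the picture's height over the tangent of half this angle, whatever the lens; pixels are square), "cx", "cy" (the principal point, pixels), "R" (3x3) and "t" (3): a world point X has camera coordinates R X + t; the wrist camera has in their place "hand_eye" (4x4, takes a point from camera to tool coordinates, whose origin is the TCP and whose axes are the flange's). Camera axes: x right, y down, z forward; pixel columns grow to the right and rows downward; lengths in m; the calibration is good to about 2 mm. A picture is of the moment at which its call begins: read the wrist's pose just before it. There is no depth.
- robot.hand_in(): hands the job in; it is judged then, once.
Trained networks look in a picture, given as the dict that the camera call returned (one of the last four; its "shot" number tells which), for a name from the list of things; names that differ only in an ending like _2 or _b are one class to them, and where a whole thing is asked for, a point or a joint stands for the part that bears it (a point fixed in the world has none). Each returns a list of dicts, best first, with "score" (0 to 1); they miss things now and then, are a little off and sometimes report something else, mostly with a low value. They report only what shows in the picture. A call takes as long as a camera call. They do not tell look-alikes from the thing itself.
- robot.search_frame(target, picture): "centre" ([x, y, z] in m, in world coordinates, good to about 4 mm: the middle of the surface that is visible of it).
- robot.trace(target, picture): "pixels" (384x512 bool, what is visible of it).
The state is a dict: "time": time; "qpos": joint angles; "qvel": joint speeds; "joint_efforts": joint torques, N m; "tool_pos": TCP position; "tool_rot": TCP orientation; "contact_force": force on the tool from outside, world axes, zero at the start; "torque": the same for the moment, N m; "opening": finger opening in m; "grip_force": force on a finger pad.
Only numpy, scipy, OpenCV 4.12 (cv2) and the standard library are available. Lean on these libraries where they do the work, as an engineer would, in place of code of your own. Each camera call takes 0.05 s, during which the arm holds its last target. There are 200 camera calls.

## Working session

There is one attempt and no reset: what is moved stays moved. The work goes in short steps, Python scripts to look and compute and a tool call to move; the robot and the scene stay as the last step left them, time stands still between calls to the robot, and variables do not carry over. Pictures are saved under pics/ and viewed, at most 14 in all, crops included, and the job is handed in when it is done.

Besides the shell and the picture viewer there is one more tool, called after "Call:" as a command line: name --argument value ..., lists and objects as JSON in quotes. apply_moves: Moves the arm, as the interface text tells. Its arguments: {"type":"object","properties":{"motion":{"type":"string"},"force":{"type":"number"}},"required":["motion"]}

```bash
mkdir -p pics
cat > h.py <<'E'
import numpy as np, cv2
from cell import robot
def f(p): return p["img"].shape[0]/2/np.tan(np.radians(p["fovy"])/2)
def ray(p,uv):
    return np.array([(uv[0]-p["cx"])/f(p),(uv[1]-p["cy"])/f(p),1.])
def world(p,uv,z):
    d=p["R"].T@ray(p,uv); c=-p["R"].T@p["t"]
    return c+d*(z-c[2])/d[2]
def proj(p,X):
    c=p["R"]@np.array(X)+p["t"]; return c[:2]/c[2]*f(p)+[p["cx"],p["cy"]]
def save(p,n,box=None,s=1.5):
    im=p["img"][:,:,::-1]
    if box: im=im[box[1]:box[3],box[0]:box[2]]
    cv2.imwrite("pics/"+n,cv2.resize(im,None,fx=s,fy=s,interpolation=cv2.INTER_CUBIC))
E
python3 - <<'E'
from h import *
np.set_printoptions(precision=4,suppress=True)
print(robot.observe())
for c in ("scene","side","wrist"):
    p=robot.read_camera(c); save(p,c+"0.png")
    print(c,{k:v for k,v in p.items() if k!="img"})
    if c=="scene":
        for n in "red yellow blue black".split():
            for t in ("gouge_","lane_"):
                for r in robot.search_frame(t+n,p)[:4]: print(t+n,r["score"],r["centre"],proj(p,r["centre"]))
        for t in ("screwdriver","brush"):
            for r in robot.search_frame(t,p)[:3]: print(t,r["score"],r["centre"],proj(p,r["centre"]))
E
```

```text
{'time': 0.0, 'qpos': array([-1.332 ,  0.3427,  1.525 , -0.    ,  1.2754, -0.146 ]), 'qvel': array([-0.0013, -0.0002, -0.0014, -0.0018, -0.0014, -0.0002]), 'joint_efforts': array([ -0.    , -43.1254, -24.4215,   0.0717,   0.056 ,  -0.0001]), 'tool_pos': array([ 0.197 , -0.4862,  0.226 ]), 'tool_rot': array([-3.14  , -0.0002,  0.3848]), 'contact_force': array([-0.4145, -0.5112, -0.0327]), 'torque': array([0.0282, 0.0274, 0.0317]), 'grip_force': 0.0, 'opening': 0.09218725445228163}
scene {'fovy': 57.681680899994475, 'cx': 255.3997215467164, 'cy': 190.78363527671235, 'R': array([[-0.5552,  0.8317, -0.001 ],
       [ 0.6192,  0.4125, -0.6682],
       [-0.5553, -0.3716, -0.744 ]]), 't': array([ 0.1984, -0.2641,  1.2031]), 'shot': 1}
gouge_red 0.77 [0.4816, 0.3169, 0.0256] [340.3074 255.25  ]
lane_red 0.49 [0.563, -0.0971, 0.0049] [181.7497 206.3424]
lane_yellow 0.48 [0.5733, -0.1538, 0.007] [163.1512 199.26  ]
gouge_blue 0.86 [0.6496, 0.1917, 0.0242] [254.08  283.846]
gouge_blue 0.75 [0.2477, 0.3355, 0.0297] [384.3686 193.7512]
gouge_blue 0.49 [0.4199, 0.4681, 0.0179] [413.347  269.6388]
lane_blue 0.53 [0.5931, -0.2787, 0.0044] [125.5708 185.5051]
gouge_black 0.93 [0.6311, 0.0925, 0.0265] [222.6154 255.0162]
gouge_black 0.49 [0.5702, -0.1552, 0.0077] [163.5269 198.143 ]
screwdriver 0.89 [0.472, 0.0849, 0.0236] [258.1046 209.318 ]
brush 0.8 [0.6519, 0.3157, 0.0238] [304.2881 316.1384]
side {'fovy': 50.45462289304339, 'cx': 252.1795136349285, 'cy': 192.60191878209992, 'R': array([[ 0.977 ,  0.2128,  0.0147],
       [ 0.1375, -0.5759, -0.8058],
       [-0.163 ,  0.7893, -0.592 ]]), 't': array([-0.4526,  0.0256,  1.342 ]), 'shot': 2}
wrist {'fovy': 62.096130938102014, 'cx': 259.6889690051801, 'cy': 190.9931903210752, 'hand_eye': array([[ 0.0006, -0.9584, -0.2854,  0.077 ],
       [ 1.    ,  0.0005,  0.0002,  0.0023],
       [-0.0001, -0.2854,  0.9584, -0.1569],
       [ 0.    ,  0.    ,  0.    ,  1.    ]]), 'shot': 3}
```

View pics/scene0.png

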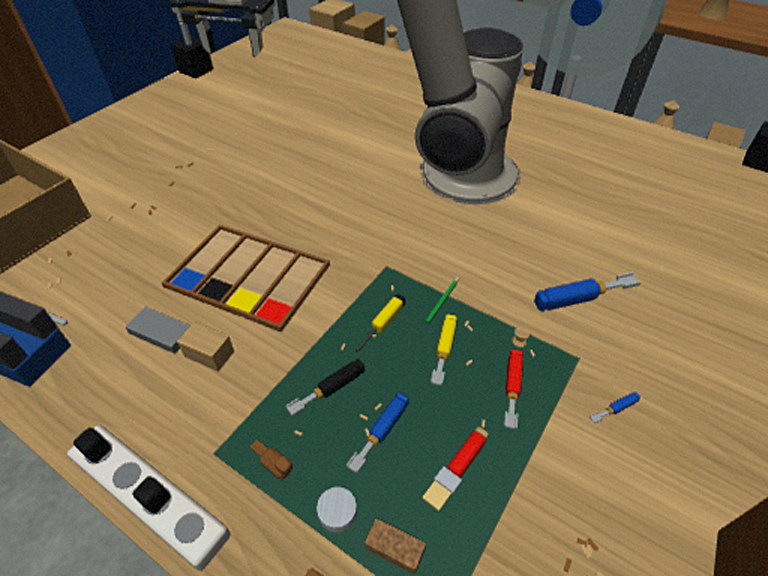

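View pics/side0.png

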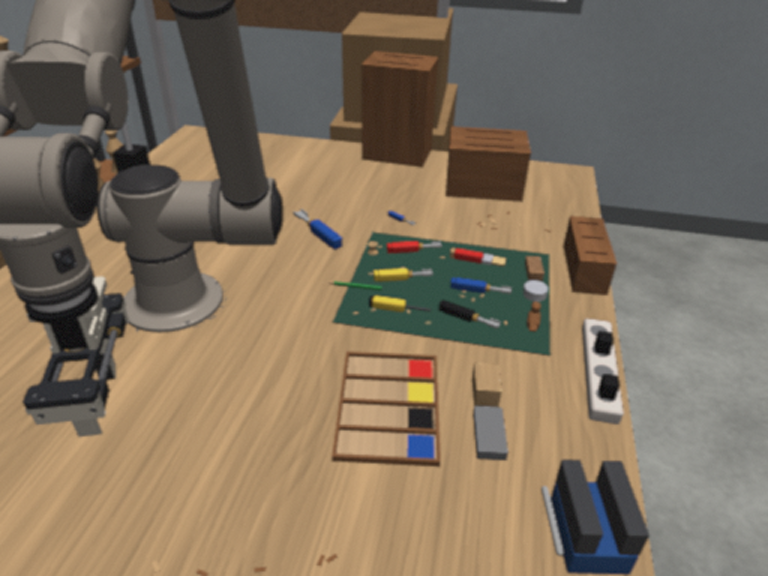

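Blue look-alikes in the scene picture are at native pixels (254,284) on the mat, (384,194) large, and (413,270) small. The middle-sized one is the one on the mat at (254,284). The yellow gouge is at (297,225): no black cap, flaring blade. The capped yellow tool at (258,209) is the screwdriver. The red gouge is at (343,252), and the brush is at (310,305).

Next I fit box silhouettes in both views.

```bash
cat > fit.py <<'E'
from h import *
from scipy.optimize import least_squares
def cmask(img,col):
    h,s,v=[a.astype(int) for a in cv2.split(cv2.cvtColor(img,cv2.COLOR_RGB2HSV))]
    return {"red":((h<6)|(h>174))&(s>170)&(v>80),"yellow":(h>21)&(h<34)&(s>150)&(v>100),
     "blue":(h>100)&(h<125)&(s>140)&(v>60),"black":(v<60)&(s<140)}[col].astype(np.uint8)
def blob(p,col,X,r=40):
    m=cmask(p["img"],col); u,v=proj(p,X)
    n,l,st,ce=cv2.connectedComponentsWithStats(m,connectivity=8)
    ids=[i for i in range(1,n) if st[i,4]>40]
    if not ids: return None
    i=min(ids,key=lambda i:np.hypot(*(ce[i]-[u,v])))
    return l==i if np.hypot(*(ce[i]-[u,v]))<r else None
def mom(pts_or_mask):
    m=cv2.moments(pts_or_mask,binaryImage=pts_or_mask.ndim==2 and pts_or_mask.dtype==np.uint8)
    a=m["m00"]; return np.array([m["m10"]/a,m["m01"]/a]),np.array([[m["mu20"],m["mu11"]],[m["mu11"],m["mu02"]]])/a
def corners(q,L,W,z0,z1):
    c,s=np.cos(q[2]),np.sin(q[2])
    return [[q[0]+c*a-s*b,q[1]+s*a+c*b,z] for a in(-L/2,L/2) for b in(-W/2,W/2) for z in((z0,z1) if z1>z0 else (z0,))]
def fit(pics,col,q0,L,W,z0,z1):
    obs=[]
    for p in pics:
        b=blob(p,col,[q0[0],q0[1],(z0+z1)/2])
        if b is not None: obs.append((p,*mom(b.astype(np.uint8)),b.sum()))
    def res(q):
        r=[]
        for p,c,M,_ in obs:
            H=cv2.convexHull(np.float32([proj(p,X) for X in corners(q,L,W,z0,z1)]))
            c2,M2=mom(H); w,V=np.linalg.eigh(M); e=V[:,1]
            w2,V2=np.linalg.eigh(M2); cr=e[0]*V2[1,1]-e[1]*V2[0,1]
            r+=list(c2-c)+[20*cr*np.sign(e@V2[:,1])*(w[1]/w[0]>2)]
        return r
    s=least_squares(res,q0); return s.x,np.round(res(s.x),2),[o[3] for o in obs]
E
python3 - <<'E'
from fit import *
np.set_printoptions(precision=4,suppress=True)
P=[robot.read_camera("scene"),robot.read_camera("side")]
g={"red":(343,250),"yellow":(298,224),"blue":(260,278),"black":(227,252)}
R={}
for n,uv in g.items():
    x=world(P[0],uv,.015); r=fit(P,n,[x[0],x[1],0.],.08,.02,.003,.027); print(n,*r); R[n]=r[0]
    for p in P[:1]: print("  tip px",proj(p,[r[0][0]+.095*np.cos(r[0][2]),r[0][1]+.095*np.sin(r[0][2]),.01]))
pt={"red":(184,207),"yellow":(163,199),"black":(144,193),"blue":(124,186)}
for n,uv in pt.items():
    x=world(P[0],uv,.006); r=fit(P,n,[x[0],x[1],0.],.045,.05,.0055,.0055); print("patch",n,*r)
for n,uv in (("yellow",(258,209)),("red",(310,302))):
    x=world(P[0],uv,.015); r=fit(P,n,[x[0],x[1],0.],.08,.02,.003,.027); print("lookalike",*r)
save(P[0],"blue.png",(220,150,450,340),3.4)
E
```

```text
red [0.4502 0.3139 0.    ] [ 0.83  0.17  8.4  -1.53  0.14  3.93] [np.int64(270), np.int64(124)]
  tip px [325.8131 278.9426]
yellow [0.4486 0.191  0.    ] [ 0.65  1.39  7.51 -1.01  0.28  3.57] [np.int64(220), np.int64(142)]
  tip px [278.8956 252.0367]
blue [0.6271 0.1898 0.0005] [-0.34  0.84 -0.12 -0.37  0.54 -0.24] [np.int64(322), np.int64(168)]
  tip px [233.9182 313.4051]
black [0.6137 0.0911 0.    ] [-0.6   1.61 -6.33  0.62 -0.03 -4.25] [np.int64(321), np.int64(200)]
  tip px [201.2534 284.1192]
patch red [ 0.5646 -0.094  -0.0006] [ 0.06  0.43 -0.   -0.07  0.3  -0.  ] [np.int64(232), np.int64(163)]
patch yellow [ 0.5752 -0.1537  0.    ] [ 0.52  0.61  0.57  0.16 -0.01 -0.  ] [np.int64(240), np.int64(187)]
patch black [ 0.5851 -0.2165  0.    ] [ 0.26  0.21 -0.73  0.01  0.27 -0.  ] [np.int64(176), np.int64(176)]
patch blue [ 0.5969 -0.2776  0.0022] [-0.05  0.63  0.15  0.39  0.28 -0.  ] [np.int64(175), np.int64(209)]
lookalike [0.4655 0.0803 0.    ] [ 0.33  0.77 -0.47 -0.63  0.93 -0.48] [np.int64(192), np.int64(140)]
lookalike [0.6141 0.3129 0.    ] [ 0.19  0.88 -2.12 -0.54  0.36 -0.9 ] [np.int64(335), np.int64(104)]
```

View pics/blue.png

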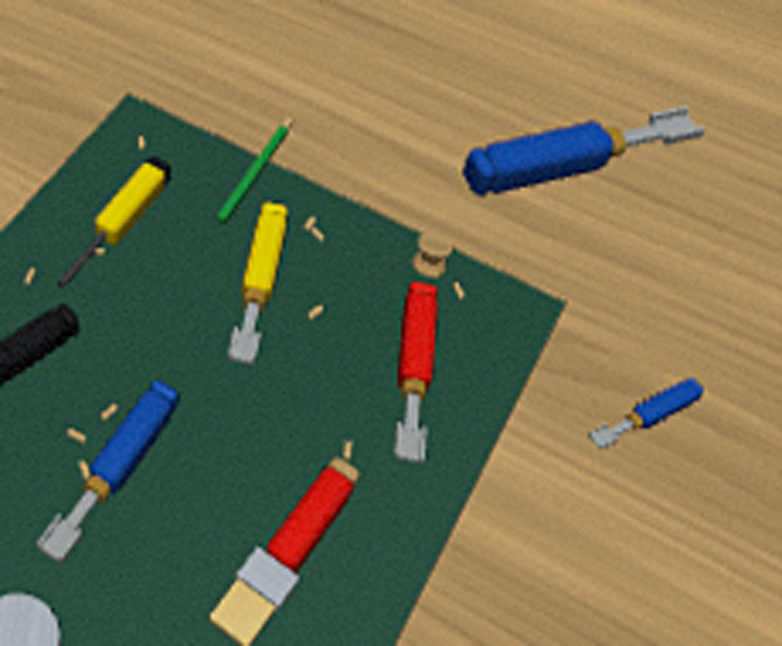

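The crop confirms it: the blue gouge on the mat at (260,278) lies between the larger one at (384,194) and the smaller one at (413,270), so it is the one meant. The patches line up over 186 mm (3 x 62), which gives a tray yaw of about 0.174. The yaw fit for the tools was stuck at its start value, so I'm refitting it.

```bash
sed -i 's/least_squares(res,q0)/least_squares(res,q0,x_scale=[.01,.01,.1],diff_step=3e-3,method="lm")/' fit.py
python3 - <<'E'
from fit import *
np.set_printoptions(precision=4,suppress=True)
P=[robot.read_camera("scene"),robot.read_camera("side")]
g={"red":(343,250),"yellow":(298,224),"blue":(260,278),"black":(227,252)}
for n,uv in g.items():
    x=world(P[0],uv,.015); q,r,a=fit(P,n,[x[0],x[1],.2],.08,.02,.003,.027); d=np.array([np.cos(q[2]),np.sin(q[2])])
    print(n,q,r,a,"grasp",q[:2]+.015*d,"tip",proj(P[0],[*(q[:2]+.095*d),.01]))
c=np.array([[.5646,-.094],[.5752,-.1537],[.5851,-.2165],[.5969,-.2776]])
v=c[3]-c[0]; v/=np.linalg.norm(v); ax=np.array([-v[1],v[0]]); print("lane yaw",np.arctan2(ax[1],ax[0]))
m=c.mean(0)
for i,n in enumerate("red yellow black blue".split()):
    k=m+v*.062*(i-1.5); print(n,"grasp goal",k+ax*(-.057-.0275+.015),"lane centre",k-.057*ax)
E
```

```text
red [0.4527 0.3118 0.361 ] [-0.1   0.76  0.04 -0.99  0.44 -0.04] [np.int64(272), np.int64(127)] grasp [0.4668 0.3171] tip [339.5149 284.9583]
yellow [0.4482 0.1885 0.3291] [-0.08  1.08  0.07 -1.16  0.61 -0.08] [np.int64(220), np.int64(144)] grasp [0.4624 0.1934] tip [290.4406 256.1272]
blue [ 0.626   0.1901 -0.0114] [-0.02  0.45  0.07 -0.6   0.46 -0.09] [np.int64(324), np.int64(170)] grasp [0.641  0.1899] tip [233.8748 312.7351]
black [ 0.61    0.0903 -0.3398] [-0.13  0.31 -0.09 -0.42  0.03  0.14] [np.int64(316), np.int64(202)] grasp [0.6242 0.0853] tip [192.6686 273.6071]
lane yaw 0.17414393703941783
red grasp goal [ 0.4959 -0.1059] lane centre [ 0.5082 -0.1037]
yellow grasp goal [ 0.5066 -0.167 ] lane centre [ 0.5189 -0.1648]
black grasp goal [ 0.5174 -0.228 ] lane centre [ 0.5297 -0.2259]
blue grasp goal [ 0.5281 -0.2891] lane centre [ 0.5404 -0.2869]
```

Call:
apply_moves --motion "55 0 0 0 0 0 0.145;55 0 0 0 0 0 0.145;55 0 0 0 0 0 0.145;55 0 0 0 0 0 0.145;55 0 0 0 0 0 0.145;55 1.5 -4.8 0.9 0 0 0;55 1.5 -4.8 0.9 0 0 0;55 1.5 -4.8 0.9 0 0 0;55 1.5 -4.8 0.9 0 0 0;55 1.5 -4.8 0.9 0 0 0;55 1.5 -4.8 0.9 0 0 0;55 1.5 -4.8 0.9 0 0 0;55 1.5 -4.8 0.9 0 0 0;55 1.5 -4.8 0.9 0 0 0;55 1.5 -4.8 0.9 0 0 0;55 1.5 -4.8 0.9 0 0 0;55 1.5 -4.8 0.9 0 0 0;55 1.5 -4.8 0.9 0 0 0;55 1.5 -4.8 0.9 0 0 0;55 0 0 0 0 0 0" --force 20

```text
time: 3.35
tool_pos: [0.6201, 0.0798, 0.0993]
tool_rot: [-3.141, 0.001, -0.336]
contact_force: [-0.5, 0.3, 0.5]
opening: 0.0501
grip_force: 0.0
```

```bash
cat > go.py <<'E'
import sys
from h import *
G=dict(red=(.4668,.3171,.361),yellow=(.4624,.1934,.329),blue=(.641,.1899,-.011),black=(.6242,.0853,-.34))
L=dict(red=(.4959,-.1059,.174),yellow=(.5066,-.167,.174),black=(.5174,-.228,.174),blue=(.5281,-.2891,.174))
def report(goal,z,o=None):
    o=o or robot.observe(); x,y,w=goal; p=o["tool_pos"]; rpy=o["tool_rot"]
    d=np.array([x,y])-p[:2]
    def loc(w): return np.round(100*np.array([d@[np.cos(w),np.sin(w)],d@[np.sin(w),-np.cos(w)],(p[2]-z)]),2)
    print("t",round(o["time"],2),"pos",p.round(4),"rpy",rpy.round(3),"open",round(o["opening"],4),"grip",round(o["grip_force"],1),"F",o["contact_force"].round(1))
    print("turn z",round(rpy[2]-w,3),"shift now-yaw",loc(rpy[2]),"shift goal-yaw",loc(w))
if __name__=="__main__": report({"g":G,"l":L}[sys.argv[1]][sys.argv[2]],float(sys.argv[3]))
E
python3 go.py g black .0135
```

```text
t 3.35 pos [0.6201 0.0798 0.0993] rpy [-3.141e+00  1.000e-03 -3.360e-01] open 0.0501 grip 0.0 F [-0.5  0.3  0.5]
turn z 0.004 shift now-yaw [ 0.2  -0.66  8.58] shift goal-yaw [ 0.2  -0.66  8.58]
```

Call:
apply_moves --motion "55 0.2 -0.7 0 0 0 0;55 0 0 2 0 0 0;55 0 0 2 0 0 0;55 0 0 2 0 0 0;55 0 0 1.5 0 0 0;55 0 0 1.1 0 0 0;55 0 0 0 0 0 0;10 0 0 0 0 0 0;10 0 0 0 0 0 0;10 0 0 0 0 0 0;10 0 0 0 0 0 0;10 0 0 0 0 0 0;10 0 0 0 0 0 0;10 0 0 0 0 0 0" --force 20

```text
time: 5.1
tool_pos: [0.6238, 0.0828, 0.0152]
tool_rot: [-3.141, -0.001, -0.34]
contact_force: [0.3, 0.8, 5.9]
opening: 0.0219
grip_force: 20.0
```

```bash
python3 go.py l black .0155
```

```text
t 5.1 pos [0.6238 0.0828 0.0152] rpy [-3.141e+00 -1.000e-03 -3.400e-01] open 0.0219 grip 20.0 F [0.3 0.8 5.9]
turn z -0.514 shift now-yaw [ 3.400e-01  3.285e+01 -3.000e-02] shift goal-yaw [-15.86  28.77  -0.03]
```

Call:
apply_moves --motion "10 0 0 -0.5 0 0 0;10 0 0 -1 0 0 0;10 0 0 -1 0 0 0;10 0 0 -1 0 0 0;10 0 0 -1 0 0 0;10 0 0 0 0 0 0" --force 30

```text
time: 5.85
tool_pos: [0.6242, 0.0827, 0.0609]
tool_rot: [-3.141, -0.002, -0.34]
contact_force: [-0.1, 0.0, -0.3]
opening: 0.0217
grip_force: 30.0
```

```bash
python3 go.py l black .06; python3 -c "
from h import *
p=robot.read_camera('side'); save(p,'black1.png',(200,120,400,270),3)"
```

```text
t 5.85 pos [0.6242 0.0827 0.0609] rpy [-3.141e+00 -2.000e-03 -3.400e-01] open 0.0217 grip 30.0 F [-0.1  0.  -0.3]
turn z -0.514 shift now-yaw [ 0.3  32.85  0.09] shift goal-yaw [-15.9   28.75   0.09]
```

View pics/black1.png

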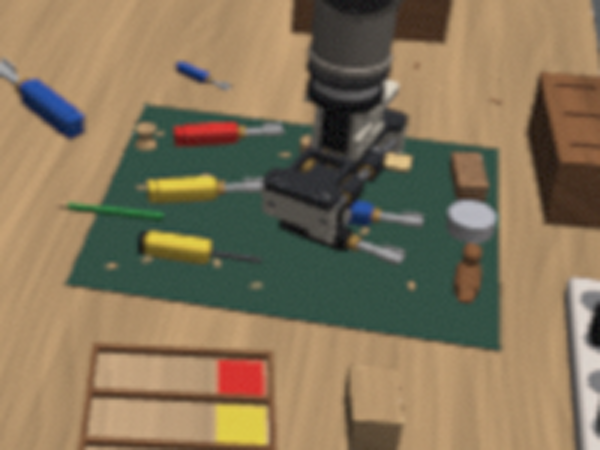

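Call:
apply_moves --motion "10 0 0 -2 0 0 0;10 0 0 -2 0 0 0;10 0 0 0 0 0 -0.128;10 0 0 0 0 0 -0.128;10 0 0 0 0 0 -0.128;10 0 0 0 0 0 -0.13;10 -1.6 2.9 0 0 0 0;10 -1.6 2.9 0 0 0 0;10 -1.6 2.9 0 0 0 0;10 -1.6 2.9 0 0 0 0;10 -1.6 2.9 0 0 0 0;10 -1.6 2.9 0 0 0 0;10 -1.6 2.9 0 0 0 0;10 -1.6 2.9 0 0 0 0;10 -1.6 2.9 0 0 0 0;10 -1.6 2.7 0 0 0 0;10 0 0 0 0 0 0;10 0 0 0 0 0 0"

```text
time: 8.15
tool_pos: [0.5156, -0.2281, 0.0994]
tool_rot: [-3.141, 0.0, 0.174]
contact_force: [-0.2, 0.6, -0.8]
opening: 0.0217
grip_force: 30.0
```

```bash
python3 go.py l black .0155; python3 -c "
from h import *
p=robot.read_camera('wrist'); save(p,'black2.png',None,1.2)"
```

```text
t 8.15 pos [ 0.5156 -0.2281  0.0994] rpy [-3.141  0.     0.174] open 0.0217 grip 30.0 F [-0.2  0.6 -0.8]
turn z -0.0 shift now-yaw [0.18 0.02 8.39] shift goal-yaw [0.18 0.02 8.39]
```

View pics/black2.png

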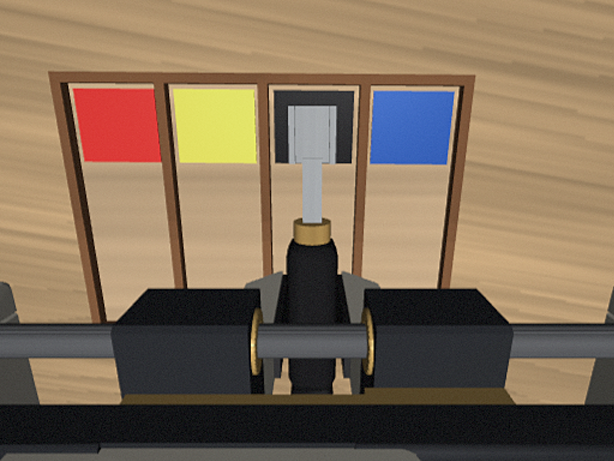

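The wrist view shows the black gouge held square over the black lane, blade at about (312,130) over the black patch. Lowering now.

Call:
apply_moves --motion "10 0.1 0 2 0 0 0;10 0 0 2 0 0 0;10 0 0 2 0 0 0;10 0 0 1.2 0 0 0;10 0 0 0.4 0 0 0;10 0 0 0.3 0 0 0;10 0 0 0.2 0 0 0;10 0 0 0 0 0 0;10 0 0 0 0 0 0"

```text
time: 9.32
tool_pos: [0.5168, -0.2286, 0.019]
tool_rot: [3.141, -0.0, 0.174]
contact_force: [0.4, 0.2, -0.7]
opening: 0.0215
grip_force: 30.0
```

Call:
apply_moves --motion "10 0 0 0.15 0 0 0;10 0 0 0.15 0 0 0;10 0 0 0 0 0 0;10 0 0 0 0 0 0"

```text
time: 9.82
tool_pos: [0.5169, -0.2286, 0.0171]
tool_rot: [3.141, -0.001, 0.174]
contact_force: [-3.4, 1.9, 10.9]
opening: 0.0215
grip_force: 30.0
```

Call:
apply_moves --motion "30 0 0 0 0 0 0;36 0 0 0 0 0 0;42 0 0 0 0 0 0;42 0 0 0 0 0 0;42 0 0 -1 0 0 0;42 0 0 -2 0 0 0;42 0 0 -3 0 0 0;42 0 0 -3 0 0 0;42 0 0 0 0 0 0"

```text
time: 10.95
tool_pos: [0.5182, -0.2293, 0.1087]
tool_rot: [3.138, -0.004, 0.174]
contact_force: [-0.3, 0.2, -0.5]
opening: 0.0387
grip_force: 0.0
```

```bash
python3 go.py g blue .10; python3 -c "
from h import *
p=robot.read_camera('wrist'); save(p,'black3.png',None,1.2)"
```

```text
t 10.95 pos [ 0.5182 -0.2293  0.1087] rpy [ 3.138 -0.004  0.174] open 0.0387 grip 0.0 F [-0.3  0.2 -0.5]
turn z 0.185 shift now-yaw [ 19.35 -39.16   0.87] shift goal-yaw [ 11.82 -42.05   0.87]
```

View pics/black3.png

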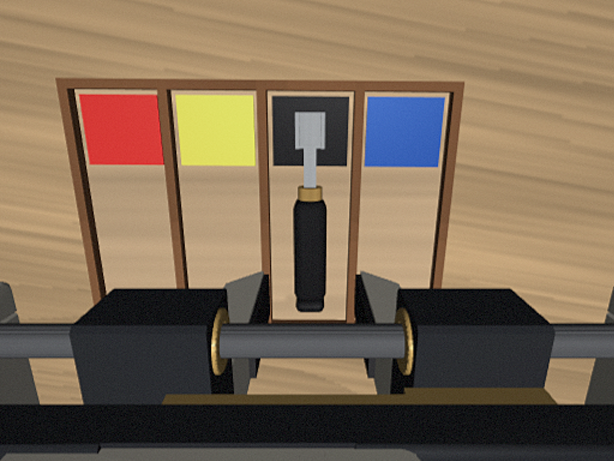

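Black lies flat and centred, blade on its patch. Blue is next.

Call:
apply_moves --motion "55 0 0 0 0 0 0.093;55 0 0 0 0 0 0.092;55 1.2 -4.2 0 0 0 0;55 1.2 -4.2 0 0 0 0;55 1.2 -4.2 0 0 0 0;55 1.2 -4.2 0 0 0 0;55 1.2 -4.2 0 0 0 0;55 1.2 -4.2 0 0 0 0;55 1.2 -4.2 0 0 0 0;55 1.2 -4.2 0 0 0 0;55 1.2 -4.2 0 0 0 0;55 1.2 -4.2 0 0 0 0;55 0 0 1 0 0 0;55 0 0 0 0 0 0"

```text
time: 12.75
tool_pos: [0.6399, 0.1895, 0.0933]
tool_rot: [3.14, 0.005, -0.011]
contact_force: [0.7, -1.1, 0.1]
opening: 0.0501
grip_force: 0.0
```

```bash
python3 go.py g blue .0135
```

```text
t 12.75 pos [0.6399 0.1895 0.0933] rpy [ 3.14   0.005 -0.011] open 0.0501 grip 0.0 F [ 0.7 -1.1  0.1]
turn z 0.0 shift now-yaw [ 0.11 -0.04  7.98] shift goal-yaw [ 0.11 -0.04  7.98]
```

Call:
apply_moves --motion "55 0.1 0 2 0 0 0;55 0 0 2 0 0 0;55 0 0 2 0 0 0;55 0 0 1.2 0 0 0;55 0 0 0.8 0 0 0;55 0 0 0 0 0 0;10 0 0 0 0 0 0;10 0 0 0 0 0 0;10 0 0 0 0 0 0;10 0 0 0 0 0 0;10 0 0 0 0 0 0;10 0 0 0 0 0 0;10 0 0 -1 0 0 0;10 0 0 -2 0 0 0;10 0 0 -2 0 0 0;10 0 0 -2 0 0 0;10 0 0 -2 0 0 0;10 0 0 0 0 0 0" --force 30

```text
time: 15.0
tool_pos: [0.6438, 0.1905, 0.1088]
tool_rot: [-3.141, -0.005, -0.011]
contact_force: [0.5, 0.4, -1.2]
opening: 0.0217
grip_force: 30.0
```

```bash
python3 go.py l blue .10
```

```text
t 15.0 pos [0.6438 0.1905 0.1088] rpy [-3.141 -0.005 -0.011] open 0.0217 grip 30.0 F [ 0.5  0.4 -1.2]
turn z -0.185 shift now-yaw [-11.03  48.08   0.88] shift goal-yaw [-19.7   45.23   0.88]
```

Call:
apply_moves --motion "10 0 0 0 0 0 -0.093;10 0 0 0 0 0 -0.092;10 -1.6 3.7 0 0 0 0;10 -1.6 3.7 0 0 0 0;10 -1.6 3.8 0 0 0 0;10 -1.6 3.8 0 0 0 0;10 -1.7 3.8 0 0 0 0;10 -1.7 3.8 0 0 0 0;10 -1.7 3.8 0 0 0 0;10 -1.7 3.8 0 0 0 0;10 -1.7 3.8 0 0 0 0;10 -1.7 3.8 0 0 0 0;10 -1.6 3.7 0 0 0 0;10 -1.6 3.7 0 0 0 0;10 0 0 0 0 0 0;10 0 0 0 0 0 0"

```text
time: 17.0
tool_pos: [0.5253, -0.2887, 0.1053]
tool_rot: [-3.141, 0.001, 0.173]
contact_force: [0.2, 0.4, -1.9]
opening: 0.0217
grip_force: 30.0
```

```bash
python3 go.py l blue .0175; python3 -c "
from h import *
p=robot.read_camera('wrist'); save(p,'blue2.png',None,1)"
```

```text
t 17.0 pos [ 0.5253 -0.2887  0.1053] rpy [-3.141e+00  1.000e-03  1.730e-01] open 0.0217 grip 30.0 F [ 0.2  0.4 -1.9]
turn z -0.001 shift now-yaw [0.27 0.09 8.78] shift goal-yaw [0.27 0.09 8.78]
```

View pics/blue2.png

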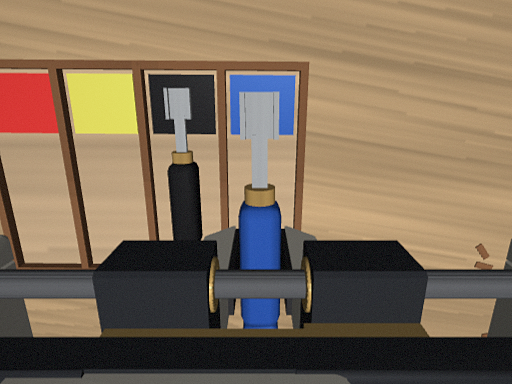

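The blue gouge hangs square over the blue lane, blade at about (260,115). Lowering it.

Call:
apply_moves --motion "10 0.2 0 2 0 0 0;10 0 0 2 0 0 0;10 0 0 2 0 0 0;10 0 0 1.5 0 0 0;10 0 0 0.6 0 0 0;10 0 0 0.3 0 0 0;10 0 0 0.2 0 0 0;10 0 0 0 0 0 0;10 0 0 0 0 0 0"

```text
time: 18.18
tool_pos: [0.5277, -0.2891, 0.0201]
tool_rot: [3.141, -0.001, 0.174]
contact_force: [0.2, 0.5, -1.3]
opening: 0.0217
grip_force: 30.0
```

Call:
apply_moves --motion "10 0 0 0.2 0 0 0;10 0 0 0.15 0 0 0;10 0 0 0 0 0 0;10 0 0 0 0 0 0"

```text
time: 18.68
tool_pos: [0.5278, -0.2891, 0.018]
tool_rot: [3.14, -0.001, 0.174]
contact_force: [-3.2, 2.1, 11.4]
opening: 0.0211
grip_force: 30.0
```

Call:
apply_moves --motion "30 0 0 0 0 0 0;36 0 0 0 0 0 0;42 0 0 0 0 0 0;42 0 0 0 0 0 0;42 0 0 -1 0 0 0;42 0 0 -2 0 0 0;42 0 0 -3 0 0 0;42 0 0 -3 0 0 0;42 0 0 0 0 0 0"

```text
time: 19.8
tool_pos: [0.529, -0.2899, 0.1095]
tool_rot: [3.137, -0.004, 0.174]
contact_force: [0.3, -0.1, -0.2]
opening: 0.0383
grip_force: 0.0
```

```bash
python3 go.py g yellow .10; python3 -c "
from h import *
p=robot.read_camera('wrist'); save(p,'blue3.png',None,1)"
```

```text
t 19.8 pos [ 0.529  -0.2899  0.1095] rpy [ 3.137 -0.004  0.174] open 0.0383 grip 0.0 F [ 0.3 -0.1 -0.2]
turn z -0.155 shift now-yaw [  1.8  -48.75   0.95] shift goal-yaw [  9.31 -47.89   0.95]
```

View pics/blue3.png

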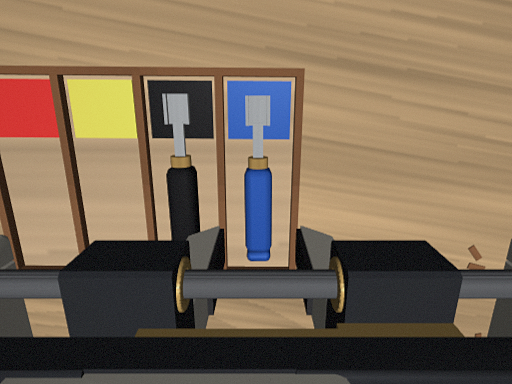

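Blue lies flat in its lane. Yellow is next.

Call:
apply_moves --motion "55 0 0 0 0 0 -0.078;55 0 0 0 0 0 -0.077;55 0.8 -4 0 0 0 0;55 0.8 -4 0 0 0 0;55 0.8 -4 0 0 0 0;55 0.8 -4 0 0 0 0;55 0.8 -4 0 0 0 0;55 0.8 -4 0 0 0 0;55 0.8 -4 0 0 0 0;55 0.8 -4 0 0 0 0;55 0.8 -4 0 0 0 0;55 0.8 -4 0 0 0 0;55 0.7 -4 0 0 0 0;55 0.6 -3.9 0 0 0 0;55 0 0 1 0 0 0;55 0 0 0 0 0 0"

```text
time: 21.85
tool_pos: [0.4598, 0.1938, 0.0947]
tool_rot: [3.141, 0.003, 0.329]
contact_force: [0.6, 0.4, 0.5]
opening: 0.0507
grip_force: 0.0
```

```bash
python3 go.py g yellow .0135;python3 -c "
from h import *
p=robot.read_camera('wrist'); save(p,'y1.png',None,1)"
```

```text
t 21.85 pos [0.4598 0.1938 0.0947] rpy [3.141e+00 3.000e-03 3.290e-01] open 0.0507 grip 0.0 F [0.6 0.4 0.5]
turn z 0.0 shift now-yaw [0.24 0.12 8.12] shift goal-yaw [0.24 0.12 8.12]
```

View pics/y1.png

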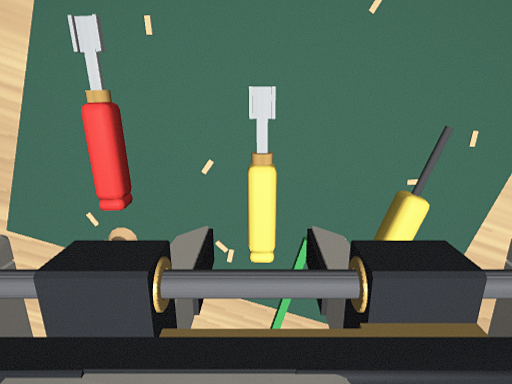

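The yellow gouge (brass collar, flat blade at about (262,100)) is centred between the fingers, and the screwdriver at about (400,215) is clear. Grasping.

Call:
apply_moves --motion "55 0.2 0.1 2 0 0 0;55 0 0 2 0 0 0;55 0 0 2 0 0 0;55 0 0 1.4 0 0 0;55 0 0 0.8 0 0 0;55 0 0 0 0 0 0;10 0 0 0 0 0 0;10 0 0 0 0 0 0;10 0 0 0 0 0 0;10 0 0 0 0 0 0;10 0 0 0 0 0 0;10 0 0 0 0 0 0;10 0 0 -1 0 0 0;10 0 0 -2 0 0 0;10 0 0 -2 0 0 0;10 0 0 -2 0 0 0;10 0 0 -2 0 0 0;10 0 0 0 0 0 0" --force 30

```text
time: 24.15
tool_pos: [0.4639, 0.1944, 0.1056]
tool_rot: [3.141, -0.003, 0.329]
contact_force: [0.5, -0.7, -1.3]
opening: 0.0218
grip_force: 30.0
```

```bash
python3 go.py l yellow .10
```

```text
t 24.15 pos [0.4639 0.1944 0.1056] rpy [ 3.141e+00 -3.000e-03  3.290e-01] open 0.0218 grip 30.0 F [ 0.5 -0.7 -1.3]
turn z 0.155 shift now-yaw [-7.63 35.58  0.56] shift goal-yaw [-2.05 36.33  0.56]
```

Call:
apply_moves --motion "10 0 0 0 0 0 0.078;10 0 0 0 0 0 0.077;10 -0.2 3.6 0 0 0 0;10 -0.2 3.6 0 0 0 0;10 -0.2 3.7 0 0 0 0;10 -0.2 3.7 0 0 0 0;10 -0.2 3.7 0 0 0 0;10 -0.2 3.6 0 0 0 0;10 -0.2 3.6 0 0 0 0;10 -0.2 3.6 0 0 0 0;10 -0.2 3.6 0 0 0 0;10 -0.2 3.6 0 0 0 0;10 0 0 0 0 0 0;10 0 0 0 0 0 0"

```text
time: 25.9
tool_pos: [0.5054, -0.1662, 0.1033]
tool_rot: [-3.14, 0.002, 0.173]
contact_force: [0.8, 0.2, -1.1]
opening: 0.0218
grip_force: 30.0
```

```bash
python3 go.py l yellow .0175
```

```text
t 25.9 pos [ 0.5054 -0.1662  0.1033] rpy [-3.14e+00  2.00e-03  1.73e-01] open 0.0218 grip 30.0 F [ 0.8  0.2 -1.1]
turn z -0.001 shift now-yaw [0.1  0.1  8.58] shift goal-yaw [0.1  0.1  8.58]
```

Call:
apply_moves --motion "10 0.1 0.1 2 0 0 0;10 0 0 2 0 0 0;10 0 0 2 0 0 0;10 0 0 1.4 0 0 0;10 0 0 0.5 0 0 0;10 0 0 0.3 0 0 0;10 0 0 0.2 0 0 0;10 0 0 0 0 0 0;10 0 0 0 0 0 0"

```text
time: 27.02
tool_pos: [0.5075, -0.1678, 0.0205]
tool_rot: [3.141, -0.001, 0.174]
contact_force: [0.2, 0.0, 0.2]
opening: 0.0217
grip_force: 30.0
```

Call:
apply_moves --motion "10 0 0 0.2 0 0 0;10 0 0 0.15 0 0 0;10 0 0 0 0 0 0;10 0 0 0 0 0 0"

```text
time: 27.52
tool_pos: [0.5073, -0.1676, 0.0167]
tool_rot: [3.142, 0.0, 0.174]
contact_force: [0.5, 0.3, -1.4]
opening: 0.0216
grip_force: 30.0
```

Call:
apply_moves --motion "10 0 0 0.1 0 0 0;10 0 0 0.1 0 0 0;10 0 0 0 0 0 0;10 0 0 0 0 0 0"

```text
time: 28.02
tool_pos: [0.5074, -0.1677, 0.0165]
tool_rot: [3.141, -0.001, 0.174]
contact_force: [-5.3, 2.2, 15.7]
opening: 0.0219
grip_force: 30.0
```

Call:
apply_moves --motion "30 0 0 0 0 0 0;36 0 0 0 0 0 0;42 0 0 0 0 0 0;42 0 0 0 0 0 0;42 0 0 -1 0 0 0;42 0 0 -2 0 0 0;42 0 0 -3 0 0 0;42 0 0 -3 0 0 0;42 0 0 0 0 0 0"

```text
time: 29.15
tool_pos: [0.5088, -0.1683, 0.1075]
tool_rot: [3.138, -0.005, 0.174]
contact_force: [-0.9, -0.4, -1.0]
opening: 0.0385
grip_force: 0.0
```

```bash
python3 go.py g red .10; python3 -c "
from h import *
p=robot.read_camera('wrist'); save(p,'y3.png',None,1)"
```

```text
t 29.15 pos [ 0.5088 -0.1683  0.1075] rpy [ 3.138 -0.005  0.174] open 0.0385 grip 0.0 F [-0.9 -0.4 -1. ]
turn z -0.187 shift now-yaw [  4.26 -48.54   0.75] shift goal-yaw [ 13.22 -46.9    0.75]
```

View pics/y3.png

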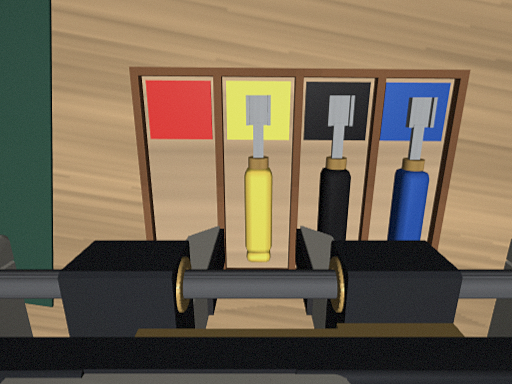

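Yellow, black and blue all lie flat in their own lanes. Red is next.

Call:
apply_moves --motion "55 0 0 0 0 0 -0.094;55 0 0 0 0 0 -0.093;55 1.1 -3.9 0 0 0 0;55 1.1 -3.9 0 0 0 0;55 1.1 -3.9 0 0 0 0;55 1.1 -3.9 0 0 0 0;55 1.1 -3.9 0 0 0 0;55 1.1 -3.9 0 0 0 0;55 1.1 -3.9 0 0 0 0;55 1.1 -3.9 0 0 0 0;55 1.1 -3.9 0 0 0 0;55 1.1 -3.9 0 0 0 0;55 1.1 -3.9 0 0 0 0;55 1.1 -3.9 0 0 0 0;55 0 0 1 0 0 0;55 0 0 0 0 0 0"

```text
time: 31.2
tool_pos: [0.4643, 0.3159, 0.0928]
tool_rot: [3.141, 0.004, 0.361]
contact_force: [0.9, -0.2, -0.2]
opening: 0.0502
grip_force: 0.0
```

```bash
python3 go.py g red .0135;python3 -c "
from h import *
p=robot.read_camera('wrist'); save(p,'r1.png',None,1)"
```

```text
t 31.2 pos [0.4643 0.3159 0.0928] rpy [3.141 0.004 0.361] open 0.0502 grip 0.0 F [ 0.9 -0.2 -0.2]
turn z 0.0 shift now-yaw [ 0.27 -0.03  7.93] shift goal-yaw [ 0.27 -0.03  7.93]
```

View pics/r1.png

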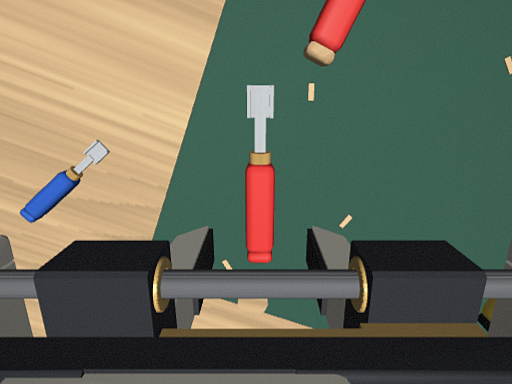

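The red gouge is centred at about (260,210), and the brush at the top right (335,30) is clear.

Call:
apply_moves --motion "55 0.2 0 2 0 0 0;55 0 0 2 0 0 0;55 0 0 2 0 0 0;55 0 0 1.2 0 0 0;55 0 0 0.8 0 0 0;55 0 0 0 0 0 0;10 0 0 0 0 0 0;10 0 0 0 0 0 0;10 0 0 0 0 0 0;10 0 0 0 0 0 0;10 0 0 0 0 0 0;10 0 0 0 0 0 0;10 0 0 -1 0 0 0;10 0 0 -2 0 0 0;10 0 0 -2 0 0 0;10 0 0 -2 0 0 0;10 0 0 -2 0 0 0;10 0 0 0 0 0 0" --force 30

```text
time: 33.5
tool_pos: [0.4683, 0.318, 0.1063]
tool_rot: [-3.141, -0.003, 0.361]
contact_force: [-0.2, -0.4, -1.3]
opening: 0.0217
grip_force: 30.0
```

```bash
python3 go.py l red .10
```

```text
t 33.5 pos [0.4683 0.318  0.1063] rpy [-3.141e+00 -3.000e-03  3.610e-01] open 0.0217 grip 30.0 F [-0.2 -0.4 -1.3]
turn z 0.187 shift now-yaw [-12.38  40.63   0.63] shift goal-yaw [-4.62 42.23  0.63]
```

Call:
apply_moves --motion "10 0 0 0 0 0 0.094;10 0 0 0 0 0 0.093;10 -0.4 3.6 0 0 0 0;10 -0.4 3.6 0 0 0 0;10 -0.4 3.5 0 0 0 0;10 -0.4 3.5 0 0 0 0;10 -0.4 3.5 0 0 0 0;10 -0.4 3.5 0 0 0 0;10 -0.4 3.5 0 0 0 0;10 -0.4 3.5 0 0 0 0;10 -0.4 3.5 0 0 0 0;10 -0.4 3.5 0 0 0 0;10 -0.3 3.5 0 0 0 0;10 -0.3 3.5 0 0 0 0;10 0 0 0 0 0 0;10 0 0 0 0 0 0"

```text
time: 35.5
tool_pos: [0.4945, -0.1055, 0.104]
tool_rot: [-3.141, 0.001, 0.173]
contact_force: [-0.0, -0.3, -0.4]
opening: 0.0217
grip_force: 30.0
```

```bash
python3 go.py l red .0175
```

```text
t 35.5 pos [ 0.4945 -0.1055  0.104 ] rpy [-3.141e+00  1.000e-03  1.730e-01] open 0.0217 grip 30.0 F [-0.  -0.3 -0.4]
turn z -0.001 shift now-yaw [0.13 0.06 8.65] shift goal-yaw [0.13 0.06 8.65]
```

Call:
apply_moves --motion "10 0.1 0 2 0 0 0;10 0 0 2 0 0 0;10 0 0 2 0 0 0;10 0 0 1.4 0 0 0;10 0 0 0.6 0 0 0;10 0 0 0.3 0 0 0;10 0 0 0.2 0 0 0;10 0 0 0.2 0 0 0;10 0 0 0 0 0 0;10 0 0 0 0 0 0"

```text
time: 36.75
tool_pos: [0.4962, -0.106, 0.0179]
tool_rot: [3.141, -0.0, 0.174]
contact_force: [-0.0, -0.0, -0.3]
opening: 0.0218
grip_force: 30.0
```

Call:
apply_moves --motion "10 0 0 0.1 0 0 0;10 0 0 0.1 0 0 0;10 0 0 0 0 0 0;10 0 0 0 0 0 0"

```text
time: 37.25
tool_pos: [0.4963, -0.106, 0.0169]
tool_rot: [3.141, -0.001, 0.174]
contact_force: [-4.3, -0.1, 11.8]
opening: 0.0217
grip_force: 30.0
```

Call:
apply_moves --motion "30 0 0 0 0 0 0;36 0 0 0 0 0 0;42 0 0 0 0 0 0;42 0 0 0 0 0 0;42 0 0 -1 0 0 0;42 0 0 -2 0 0 0;42 0 0 -4 0 0 0;42 0 0 -4 0 0 0;42 -4 0 -2 0 0 0;42 -4 0 -2 0 0 0;42 0 4 -2 0 0 0;42 0 4 0 0 0 0;42 0 4 0 0 0 0;42 0 4 0 0 0 0;42 0 4 0 0 0 0;42 0 4 0 0 0 0;42 0 4 0 0 0 0;42 0 4 0 0 0 0;42 0 0 0 0 0 0"

```text
time: 39.62
tool_pos: [0.4723, -0.4371, 0.1855]
tool_rot: [3.141, -0.0, 0.171]
contact_force: [0.4, 0.8, -0.4]
opening: 0.0384
grip_force: 0.0
```

Run:
```python
from fit import *
np.set_printoptions(precision=4,suppress=True)
P=[robot.read_camera("scene"),robot.read_camera("side")]
C=dict(red=(.5082,-.1037),yellow=(.5189,-.1648),black=(.5297,-.2259),blue=(.5404,-.2869))
w=.174; ax=np.array([np.cos(w),np.sin(w)]); ay=np.array([-np.sin(w),np.cos(w)])
for n,c in C.items():
    s=np.array(c)-.0275*ax
    try:
        q,r,a=fit(P,n,[*s,.2],.08,.02,.005,.029); d=q[:2]-c; print(n,"lane xy",d@ax,d@ay,"dyaw",q[2]-w,r,a)
    except Exception as e: print(n,e)
for n,uv in (("yellow",(258,209)),("red",(310,302))):
    x=world(P[0],uv,.015); print("lookalike",*fit(P,n,[x[0],x[1],.1],.08,.02,.003,.027))
print(robot.observe()["tool_pos"])
save(P[0],"end.png",(90,120,370,350),2.6)
```

```text
red lane xy -0.026858780959228383 -0.0002691107212555947 dyaw -0.005057489417308547 [ 0.27  1.2   0.11 -0.72  0.83 -0.19] [np.int64(171), np.int64(224)]
yellow lane xy -0.02720323652060774 -0.0013344183143962189 dyaw -0.02970134842486588 [ 0.44  1.37 -0.13 -0.69  1.    0.24] [np.int64(165), np.int64(267)]
black lane xy -0.02831396390984871 -2.2492832779508497e-05 dyaw -0.056776778629090655 [-0.05  1.28 -0.5  -0.8   0.35  0.67] [np.int64(164), np.int64(261)]
blue lane xy -0.028229778380322538 -0.000771692613989966 dyaw -0.001782804727897297 [ 0.36  1.55 -0.2  -0.69  0.76  0.21] [np.int64(155), np.int64(268)]
lookalike [ 0.4655  0.0798 -0.0095] [ 0.17  0.57  0.07 -0.45  0.65 -0.1 ] [np.int64(194), np.int64(157)]
lookalike [ 0.6136  0.3121 -0.1037] [-0.04  0.35 -0.01 -0.56  0.38  0.07] [np.int64(335), np.int64(108)]
[ 0.4724 -0.4344  0.1857]
```

View pics/end.png

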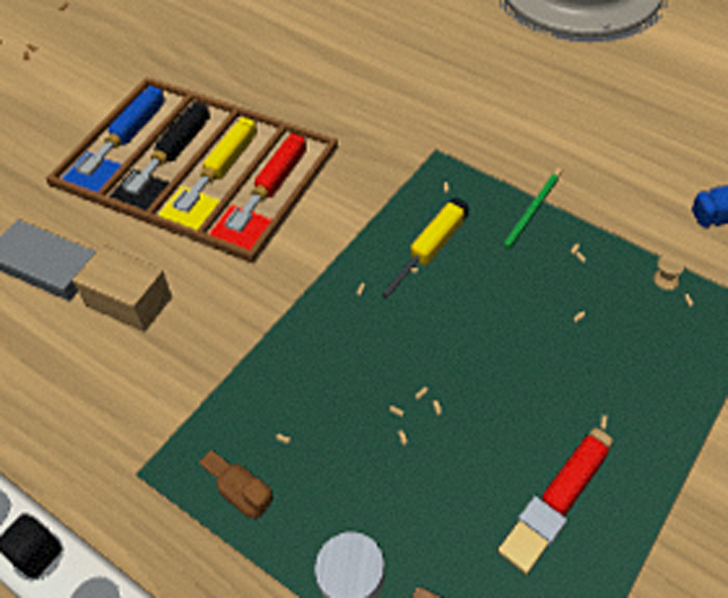

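All four gouges measure in place, and the screwdriver and brush have not moved.

```bash
python3 -c "
from cell import robot
print(robot.hand_in())"
```

```text
the job is handed in; nothing more can be done
None
```

All four gouges lie flat in their matching lanes, blades on the patches and within about 2 mm of the centre lines by camera; the screwdriver and brush are where they started. I handed the job in at about 40 s, and the hand-in returned no verdict.

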